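# Tip one waxed cheese round out of a four-bay tray

## Task

Serve the red waxed cheese round without handling it: lift the white four-bay tray by its blue handle, carry it over the steel pan and, with the tray held low above the pan, tip it towards the outer corner of the red round's bay so that only that round slides out of the corner gap into the pan. Then set the tray down level and centred on its round wooden stand again with the other three rounds still in their bays, and let go. Do not touch any cheese with the gripper, and leave the tub, the price tag and the spice jar where they are.

Things in the scene. Friction and masses are not known exactly. Their poses are not given: they have to be found in the camera images.
- tray_handle (a point): Centre of the tray's blue handle, an upright block 60 mm along the tray's x, 24 mm thick along its y (grip across this), 50 mm high, with a narrower neck below. The point is on the tray's vertical centre line, 75 mm above its underside; the handle spans 50 to 100 mm above the underside. Axes: the tray's own, x and y parallel to its sides, z up.
- tray: White square tray, 188 x 188 x 32 mm, about 0.6 kg loaded, loose on the stand. Origin: centre of its underside. A cross divider along its x and y axes (5 mm thick, 32 mm high) makes four bays, 86 mm wide inside, centred 46 mm from the middle in x and y. The outer wall (5 mm) covers only 41 mm either way of each side's middle, so each bay is open at the tray's outer corner.
- tray_floor (a point): Middle of the tray's inner floor, 6 mm above its underside; axes as the tray's. Each bay's corner gap is 63 mm wide; the floor runs on to the corner, 133 mm from the centre line on the diagonal. The floor is slick: rounds slide from a slope of about 17 degrees and leave freely at 30 or more. Tipped straight to one corner, the other three bays hold their rounds.
- pan_floor (a point): Centre of the inner floor (4 mm above the worktop) of the square open steel pan, 170 x 170 mm outside, 162 mm inside, rim 38 mm above the worktop, wall about 4 mm (rolled rim 8 mm thick); axes parallel to its sides, z up. It does not move.
- stand: Round wooden disc, 150 mm across, 20 mm high, lying on the worktop, fixed; the tray's stand. Origin at the centre of its underside, z up.
- red_round_center (a point): Red waxed cheese round (a flat disc 56 mm across, 22 mm thick, 60 g, slippery wax, small pale paper disc on top). The point is its centre, 11 mm above its underside. At the start it lies flat somewhere in one of the four bays of the tray; which colour is in which bay varies.
- yellow_round_center (a point): Yellow waxed cheese round (a flat disc 56 mm across, 22 mm thick, 60 g, slippery wax, small pale paper disc on top). The point is its centre, 11 mm above its underside. At the start it lies flat somewhere in one of the four bays of the tray; which colour is in which bay varies.
- green_round_center (a point): Dark green waxed cheese round (a flat disc 56 mm across, 22 mm thick, 60 g, slippery wax, small pale paper disc on top). The point is its centre, 11 mm above its underside. At the start it lies flat somewhere in one of the four bays of the tray; which colour is in which bay varies.
- black_round_center (a point): Black waxed cheese round (a flat disc 56 mm across, 22 mm thick, 60 g, slippery wax, small pale paper disc on top). The point is its centre, 11 mm above its underside. At the start it lies flat somewhere in one of the four bays of the tray; which colour is in which bay varies.
- glass_screen: Clear, nearly invisible upright pane 6 mm thick standing on the worktop behind the work, fixed, parallel to the y axis: its foot at x = 0.61, leaning slightly away to x = 0.64 at its top, 237 mm above the worktop; it runs from y = -1.13 to y = 0.24. Origin at the middle of its foot. Keep the tray and gripper in front of it or above it.
- tub: White dairy tub with a printed foil lid, 72 mm across, 71 mm high, loose bystander. Origin at the centre of its underside.
- price_tag: Price tag: a white and green card 68 x 45 mm on a thin stem and small black foot, 75 mm high in all, loose bystander. Origin at the centre of its underside.
- spice_jar: White spice jar with green label, 43 mm across, 100 mm high, loose bystander. Origin at the centre of its underside.
There are look-alikes about, which are no part of the job. Leave any purple look-alike of the part that bears green_round_center alone.

How it is judged (in metres and radians):
On the way, in this order (a step that is already met when the one before it is completed fails the run):
1. the tray is lifted at least 30 mm clear of where it stood, with all four rounds in it (height (world z) of tray_handle above 0.125 m and distance between each of red_round_center, yellow_round_center, green_round_center, black_round_center and tray_floor below 0.1 m and z of red_round_center in the frame of tray_floor between 0.004 and 0.022 m and z of yellow_round_center in the frame of tray_floor between 0.004 and 0.022 m and z of green_round_center in the frame of tray_floor between 0.004 and 0.022 m and z of black_round_center in the frame of tray_floor between 0.004 and 0.022 m), for 0.2 s.
2. the red round has slid out into the steel pan while the tray is held up, the other three still in the tray (x of red_round_center in the frame of pan_floor between -0.08 and 0.08 m and y of red_round_center in the frame of pan_floor between -0.08 and 0.08 m and z of red_round_center in the frame of pan_floor between 0.004 and 0.034 m and height (world z) of tray_handle above 0.11 m and distance between each of yellow_round_center, green_round_center, black_round_center and tray_floor below 0.1 m and z of yellow_round_center in the frame of tray_floor between 0.004 and 0.022 m and z of green_round_center in the frame of tray_floor between 0.004 and 0.022 m and z of black_round_center in the frame of tray_floor between 0.004 and 0.022 m), for 0.2 s.
At the end, for the whole second after the job is handed in: The red round rests inside the steel pan; the tray stands level (within 3.5 degrees) on the wooden stand, its centre within 30 mm of the stand's centre, with the yellow, green and black rounds flat on its floor; everything is at rest and released (x of red_round_center in the frame of pan_floor between -0.08 and 0.08 m and y of red_round_center in the frame of pan_floor between -0.08 and 0.08 m and z of red_round_center in the frame of pan_floor between 0.004 and 0.034 m and linear speed of each of red_round, tray below 0.02 m/s and distance between each of yellow_round_center, green_round_center, black_round_center and tray_floor below 0.1 m and z of yellow_round_center in the frame of tray_floor between 0.004 and 0.022 m and z of green_round_center in the frame of tray_floor between 0.004 and 0.022 m and z of black_round_center in the frame of tray_floor between 0.004 and 0.022 m and horizontal distance between tray_handle and stand below 0.03 m and height (world z) of tray_handle between 0.088 and 0.102 m and angle between tray_handle's own z axis and vertical below 0.06 rad); the robot touches nothing.
It fails at once if a round is touched by the robot (contact force between any of the fingers, the arm and red_round above 0.5 N or contact force between any of the fingers, the arm and yellow_round above 0.5 N or contact force between any of the fingers, the arm and green_round above 0.5 N or contact force between any of the fingers, the arm and black_round above 0.5 N).
It fails at once if the yellow, green or black round leaves the tray (distance between any of yellow_round_center, green_round_center, black_round_center and tray_floor above 0.12 m).
It fails at once if the red round is dropped or flung into the pan at more than 1.8 m/s (a fall of over about 150 mm) (linear speed of red_round above 1.8 m/s).
It fails at once if the tub, price tag or spice jar is moved more than 30 mm or knocked over (distance of any of tub, price_tag, spice_jar from where it was at the start of the episode above 0.03 m or angle between any of tub, price_tag, spice_jar's own z axis and vertical above 0.5 rad).
It also fails if it takes over 70 s, if anything falls off the work surface, if the arm or the gripper's body presses on something with over 40 N, if the wrist force passes 120 N, or if a joint passes its speed limit or range.

## Robot

A 6-joint arm with a two-finger parallel gripper is mounted at the origin on a cart in front of the work surface, level with it; the furniture and walls round the work are solid. World frame = base frame: x ahead of the robot, y to its left, z up, the work surface at z = 0. Lengths are in m, angles in degrees, forces in N, time in s.
With the tool pointing down it reaches from about 0.35 to 0.875 m from the base axis. Payload 4.2 kg.
Tool frame: the origin (TCP) lies at the very end of the fingers, on their centre line; the grasp point (between the pads) lies 19 mm behind it (r.grip_point_offset is the distance from the TCP to the grasp point, in m); z points along the fingers, y is the line along which they close (so a half turn about z gives the same grasp; the last joint's range is limited). The gripper opens to 87 mm and grips with 3 to 60 N. Pads are 19 mm wide; open, the fingers measure 117 mm over their backs; the gripper's body (75 mm by 190 mm) begins 51 mm behind the grasp point.
Start: joints at [-52.907, 22.042, 0.453, 0, -68.411, -14.817], TCP at [0.237, -0.578, 0.223] pointing down, gripper open.
Joint ranges: [-179.83, 179.83], [-69.29, 118.12], [-61.27, 80.66], [-181.25, 117.63], [-171.15, -9.14], [-177.46, 177.46]. Speed limits (degrees/s): [159.86, 159.86, 180, 180, 180, 180].

## Interface

Orientations are given as a 3x3 rotation matrix whose columns are the frame's x, y, z axes.
In Python, from station import r gives the robot as it stands.
- The arm moves only by the tool move_arm, never from a script. Its argument "series" is a list of rows, each a list of 3 entries, a list of its own where there are three numbers: the turn, a rotation vector about the tool's x, y, z as a fraction of full scale, then the shift along the tool's x, y, z as a fraction of full scale, then the opening, from 0 (shut) to 1 (fully open). A call has 1 to 12 rows; each row shifts and turns the commanded pose from where the row before left it, along the tool's axes as they then stand; what a row does not reach is not made up. Full scale, the value 1, is 0.5 m for a shift and 0.1 rad for a turn. A row lasts 1/10 s, in which the tool goes at most 50 mm and 8.59 degrees, less where a joint would pass 70% of its speed; a pose out of reach is approached as far as the arm can. A call with a number of a shift or a turn outside -1 to 1 is refused whole. A call with a gripper value outside its range is refused whole. The fingers move at their own pace and stop on an object; the grip force is fixed at half the most. Time passes only in rows, so rows that do not move let the fingers close. It gives the time, the measured TCP pose, the force, the opening and the grip force at its end, in the units of the state.
- r.sense(): the state, without advancing time (a new reading comes with each control period).
- r.capture(name): name is "scene" or "top" or "wrist"; returns a dict with "img" (420x560x3 uint8, red, green, blue), "fx", "fy", "cx", "cy" (pixels), "origin" and "orientation" of the camera in the world. Camera axes: x right, y up, looking along -z (the intrinsics and any distortion apply to the point x, -y, -z); pixel columns grow to the right and rows downward; lengths in m; the calibration is good to about 2 mm. A picture is of the moment at which its call begins. There is no depth.
- r.finish_job(): hands the job in; it is judged then, once.
Trained networks look in the newest picture that a camera, given by its name, has taken for a name from the list of things; names that differ only in an ending like _2 or _b are one class to them, and where a whole thing is asked for, a point or a joint stands for the part that bears it (a point fixed in the world has none). Each returns a list of dicts, best first, with "score" (0 to 1); they miss things now and then, are a little off and sometimes report something else, mostly with a low value. They report only what shows in the picture. A call takes as long as a camera call. They do not tell look-alikes from the thing itself.
- r.cut_out(target, camera): "pixels" (420x560 bool, what is visible of it) and "centre" ([column, row] in pixels, amid what is visible of it).
- r.pinpoint(target, camera): "centre" ([column, row] in pixels: a listed point, or the origin of a listed thing).
The state is a dict: "time_s": time; "joints": joint angles; "joint_velocities": joint speeds; "effort": joint torques, N m; "tcp_pos": TCP position; "ee_rot": TCP orientation; "wrist_force": force on the tool from outside, world axes, zero at the start; "moment": the same for the moment, N m; "gripper_width": opening from 0.0 (shut) to 1.0 (fully open); "gripper_force": force on a finger pad.
Only numpy, scipy, OpenCV 4.12 (cv2) and the standard library are available. Lean on these libraries where they do the work, as an engineer would, in place of code of your own. Each camera call takes 0.05 s, during which the arm holds its last target. There are 200 camera calls.

## Working session

There is one attempt and no reset: what is moved stays moved. The work goes in short steps, Python scripts to look and compute and a tool call to move; the robot and the scene stay as the last step left them, time stands still between calls to the robot, and variables do not carry over. Pictures are saved under pics/ and viewed, at most 10 in all, crops included, and the job is handed in when it is done.

Besides the shell and the picture viewer there is one more tool, called after ">>>" by a JSON object that holds its "api" and its "payload". move_arm: Moves the arm, as the interface text tells. Its arguments: {"type":"object","properties":{"series":{"type":"array"}},"required":["series"]}

```bash
mkdir -p pics; cat > h.py <<'E'
import numpy as np,cv2
from station import r
def ray(c,px):
    d=np.array([(px[0]-c["cx"])/c["fx"],-(px[1]-c["cy"])/c["fy"],-1.])
    return np.array(c["origin"]),np.array(c["orientation"])@d
def onz(c,px,z):
    o,d=ray(c,px); return o+d*(z-o[2])/d[2]
E
python3 - <<'E'
from h import *
Z=dict(tray_handle=.095,tray=.02,tray_floor=.026,pan_floor=.004,stand=0,red_round_center=.037,yellow_round_center=.037,green_round_center=.037,black_round_center=.037,tub=0,price_tag=0,spice_jar=0)
for cam in ("top","scene"):
    c=r.capture(cam); cv2.imwrite(f"pics/{cam}1.png",c["img"][:,:,::-1])
    print(cam,c["origin"],[k for k in c.keys()])
    for n,z in Z.items():
        for d in r.pinpoint(n,cam)[:2]: print(n,np.round(d["centre"]),round(d["score"],2),onz(c,d["centre"],z).round(3)[:2])
print(r.sense()["ee_rot"],r.sense()["gripper_width"])
E
```

```text
top [ 0.37472233 -0.035997    1.15352404] ['img', 'fx', 'fy', 'cx', 'cy', 'origin', 'orientation']
tray_handle [273. 232.] 0.65 [0.434 0.023]
tray [274. 234.] 0.63 [0.432 0.024]
tray_floor [276. 237.] 0.73 [0.423 0.019]
tray_floor [290. 257.] 0.49 [ 0.367 -0.02 ]
pan_floor [193. 228.] 0.8 [0.449 0.26 ]
red_round_center [292. 258.] 0.71 [ 0.364 -0.024]
red_round_center [271. 233.] 0.33 [0.434 0.032]
green_round_center [256. 246.] 0.75 [0.396 0.075]
green_round_center [342. 240.] 0.55 [ 0.413 -0.162]
black_round_center [260. 216.] 0.87 [0.482 0.064]
tub [180. 151.] 0.85 [0.68  0.307]
price_tag [394. 246.] 0.54 [ 0.399 -0.313]
spice_jar [148. 149.] 0.61 [0.685 0.403]
scene [-0.15767646 -0.89157722  0.60448029] ['img', 'fx', 'fy', 'cx', 'cy', 'origin', 'orientation']
tray_handle [241. 216.] 0.65 [0.41  0.012]
tray_handle [242. 187.] 0.47 [0.542 0.203]
tray [244. 237.] 0.75 [0.422 0.02 ]
tray [244. 189.] 0.39 [0.64  0.349]
tray_floor [248. 233.] 0.76 [0.438 0.026]
pan_floor [217. 213.] 0.9 [0.46  0.251]
stand [237. 243.] 0.73 [0.404 0.033]
stand [247. 241.] 0.36 [0.432 0.022]
red_round_center [222. 230.] 0.71 [0.376 0.07 ]
red_round_center [238. 238.] 0.62 [ 0.385 -0.003]
yellow_round_center [263. 238.] 0.58 [ 0.444 -0.046]
green_round_center [283. 268.] 0.6 [ 0.389 -0.208]
green_round_center [225. 227.] 0.54 [0.395 0.084]
black_round_center [253. 224.] 0.49 [0.473 0.048]
tub [258. 195.] 0.65 [0.672 0.297]
price_tag [314. 298.] 0.65 [ 0.4   -0.314]
spice_jar [243. 187.] 0.6 [0.676 0.407]
[[-9.25358586e-01 -3.79092979e-01 -6.39263318e-06]
 [-3.79092979e-01  9.25358586e-01 -3.18021207e-06]
 [ 7.12107407e-06 -5.19434190e-07 -1.00000000e+00]] 0.9990024654938704
```

View pics/top1.png

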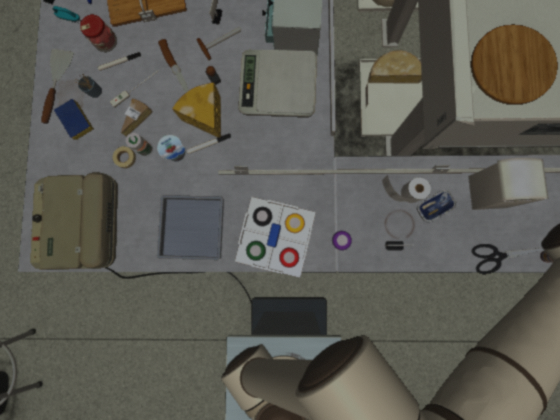

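View pics/scene1.png

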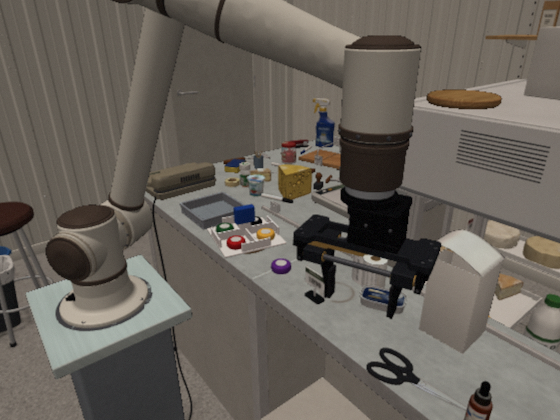

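The top view shows the tray at about (275,236) and the pan at (192,228). Red (289,257) is in the bay nearest the robot on the right. The purple look-alike is at (342,240). The scene view agrees, with the tag at (314,295) and the tub and jar behind. I'll move above the tray.

>>> {"api": "move_arm", "payload": {"series": [[[0,0,0],[-0.064,0.076,0],1],[[0,0,0],[-0.064,0.076,0],1],[[0,0,0],[-0.064,0.076,0],1],[[0,0,0],[-0.064,0.076,0],1],[[0,0,0],[-0.064,0.076,0],1],[[0,0,0],[-0.064,0.076,0],1],[[0,0,0],[-0.064,0.076,0],1],[[0,0,0],[-0.064,0.076,0],1],[[0,0,0],[-0.064,0.076,0],1],[[0,0,0],[-0.064,0.076,0],1],[[0,0,0],[-0.064,0.076,0],1],[[0,0,0],[-0.064,0.076,0],1]]}}

```text
time_s: 2.5
tcp_pos: [0.4197, -0.0087, 0.2232]
ee_rot: [[-0.925, -0.38, 0.002], [-0.38, 0.925, 0.0], [-0.002, -0.0, -1.0]]
wrist_force: [0.6, 0.6, -0.1]
gripper_width: 1.0
gripper_force: 0.0
```

>>> {"api": "move_arm", "payload": {"series": [[[0,0,0],[-0.044,0.052,0],1],[[0,0,1],[0,0,0],1],[[0,0,1],[0,0,0],1],[[0,0,1],[0,0,0],1],[[0,0,1],[0,0,0],1],[[0,0,1],[0,0,0],1],[[0,0,1],[0,0,0],1],[[0,0,0.3],[0,0,0],1],[[0,0,0],[0,0,0],1],[[0,0,0],[0,0,0],1]]}}

```text
time_s: 3.5
tcp_pos: [0.4299, 0.0216, 0.2226]
ee_rot: [[-0.971, 0.238, 0.0], [0.238, 0.971, -0.0], [-0.0, 0.0, -1.0]]
wrist_force: [-0.1, 0.2, -0.3]
gripper_width: 0.997
gripper_force: 0.0
```

```bash
python3 - <<'E'
from h import *
c=r.capture("wrist"); cv2.imwrite("pics/w1.png",c["img"][:,:,::-1])
s=r.sense();print(s["tcp_pos"],np.round(s["ee_rot"],3),np.round(s["joints"]),s["wrist_force"])
for n,z in dict(tray_handle=.095,tray_floor=.026,red_round_center=.037,yellow_round_center=.037,green_round_center=.037,black_round_center=.037).items():
    for d in r.pinpoint(n,"wrist")[:2]: print(n,np.round(d["centre"]),round(d["score"],2),onz(c,d["centre"],z).round(4)[:2])
for d in r.cut_out("tray_handle","wrist")[:1]:
    print(d["score"],d["pixels"].sum())
# blue top face
hsv=cv2.cvtColor(c["img"],cv2.COLOR_RGB2HSV);m=cv2.inRange(hsv,(105,130,40),(125,255,255))
cs=cv2.findContours(m,0,2)[0]
for k in sorted(cs,key=cv2.contourArea)[-2:]:
    b=cv2.boxPoints(cv2.minAreaRect(k)); print(cv2.contourArea(k),b.round()); print([onz(c,p,.12).round(4)[:2] for p in b])
E
```

```text
[0.42992766 0.02158548 0.22261092] [[-0.971  0.238  0.   ]
 [ 0.238  0.971  0.   ]
 [-0.     0.    -1.   ]] [  25.    3.  -25.   -0.  -62. -128.] [-0.18698195 -0.443324    0.60421664]
tray_handle [282. 197.] 0.92 [0.425  0.0211]
tray_floor [284. 181.] 0.69 [0.4261 0.0228]
red_round_center [232. 131.] 0.64 [ 0.3618 -0.0153]
yellow_round_center [243. 226.] 0.61 [ 0.4615 -0.0318]
green_round_center [122. 205.] 0.69 [ 0.4088 -0.1505]
green_round_center [326. 134.] 0.62 [0.3867 0.0753]
black_round_center [328. 222.] 0.72 [0.4786 0.0582]
0.9 23222
1649.5 [[270. 234.]
 [270. 165.]
 [296. 165.]
 [296. 234.]]
[array([0.4466, 0.0054]), array([0.3904, 0.0198]), array([0.3952, 0.0396]), array([0.4517, 0.0264])]
```

View pics/w1.png

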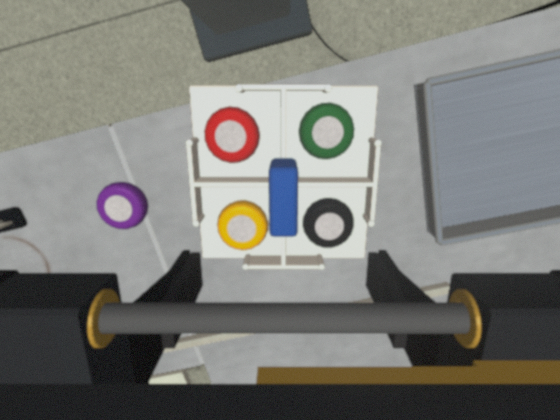

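The wrist view shows the handle centred at (283,197), aligned with the tool. Red is at (232,133), yellow (243,225), green (326,131), black (328,222). I'll descend and grip.

>>> {"api": "move_arm", "payload": {"series": [[[0,0,0],[0.01,0,0.05],1],[[0,0,0],[0,0,0.06],1],[[0,0,0],[0,0,0.06],1],[[0,0,0],[0,0,0.05],1],[[0,0,0],[0,0,0.04],1],[[0,0,0],[0,0,0.03],1],[[0,0,0],[0,0,0],1],[[0,0,0],[0,0,0],0],[[0,0,0],[0,0,0],0],[[0,0,0],[0,0,0],0],[[0,0,0],[0,0,0],0],[[0,0,0],[0,0,0],0]]}}

```text
time_s: 5.1
tcp_pos: [0.4253, 0.0229, 0.078]
ee_rot: [[-0.971, 0.239, 0.001], [0.239, 0.971, 0.0], [-0.001, 0.001, -1.0]]
wrist_force: [1.0, 0.6, -0.5]
gripper_width: 0.632
gripper_force: 0.0
```

>>> {"api": "move_arm", "payload": {"series": [[[0,0,0],[0,0,0],0],[[0,0,0],[0,0,0],0],[[0,0,0],[0,0,0],0],[[0,0,0],[0,0,0],0],[[0,0,0],[0,0,-0.01],0],[[0,0,0],[0,0,-0.02],0],[[0,0,0],[0,0,-0.03],0],[[0,0,0],[0,0,-0.03],0],[[0,0,0],[0,0,-0.03],0],[[0,0,0],[0,0,-0.02],0],[[0,0,0],[0,0,0],0],[[0,0,0],[0,0,0],0]]}}

```text
time_s: 6.3
tcp_pos: [0.4245, 0.0227, 0.1472]
ee_rot: [[-0.971, 0.239, -0.001], [0.239, 0.971, 0.0], [0.001, 0.0, -1.0]]
wrist_force: [0.2, 0.2, -6.5]
gripper_width: 0.276
gripper_force: 30.0
```

```bash
python3 - <<'E'
from h import *
c=r.capture("wrist")
s=r.sense();print(s["tcp_pos"],np.round(s["joints"]),s["wrist_force"],s["moment"])
t=r.capture("top"); w=cv2.hconcat([c["img"][:,:,::-1][:300],cv2.resize(t["img"][150:300,120:360,::-1],(480,300))]); cv2.imwrite("pics/w2.png",cv2.resize(w,(800,231)))
print(r.pinpoint("pan_floor","top")[:1],onz(t,r.pinpoint("pan_floor","top")[0]["centre"],.004))
m=r.cut_out("pan_floor","top")
p=r.cut_out("pan_floor","wrist")
print(len(m),len(p))
for n in ("red","yellow","green","black"): print(n,[np.round(d["centre"]) for d in r.pinpoint(n+"_round_center","wrist")[:2]])
E
```

```text
[0.42424183 0.0225971  0.1468401 ] [  25.    7.  -32.   -0.  -51. -129.] [ 0.400999    0.93942363 -5.60953992] [-0.10082804  0.04502444 -0.00028589]
[{'centre': [194.4, 227.3], 'score': 0.98}] [0.45234657 0.25613212 0.004     ]
1 1
red [array([198., 168.])]
yellow []
green [array([ 88., 233.]), array([356., 163.])]
black []
```

View pics/w2.png

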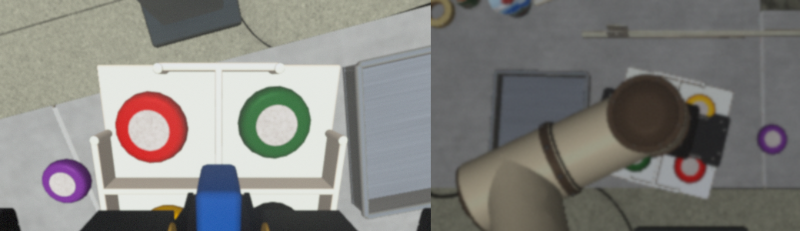

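The tray is lifted with the rounds inside. Next I carry it along tool y and then yaw about 29°.

>>> {"api": "move_arm", "payload": {"series": [[[0,0,0],[0,0.02,-0.005],0],[[0,0,0],[0,0.04,-0.005],0],[[0,0,0],[0,0.06,-0.005],0],[[0,0,0],[0,0.075,-0.005],0],[[0,0,0],[0,0.08,-0.005],0],[[0,0,0],[0,0.08,-0.005],0],[[0,0,0],[0,0.08,-0.005],0],[[0,0,0],[0,0.08,-0.005],0],[[0,0,0],[0,0.07,-0.005],0],[[0,0,0],[0,0.05,-0.005],0],[[0,0,0],[0,0.03,-0.005],0],[[0,0,0],[0,0.015,-0.005],0]]}}

```text
time_s: 8.0
tcp_pos: [0.5062, 0.3552, 0.1769]
ee_rot: [[-0.971, 0.237, -0.0], [0.237, 0.971, -0.0], [0.0, -0.0, -1.0]]
wrist_force: [-0.3, -0.9, -6.0]
gripper_width: 0.269
gripper_force: 30.0
```

>>> {"api": "move_arm", "payload": {"series": [[[0,0,-0.2],[0,0,0],0],[[0,0,-0.5],[0,0,0],0],[[0,0,-0.6],[0,0,0],0],[[0,0,-0.6],[0,0,0],0],[[0,0,-0.6],[0,0,0],0],[[0,0,-0.6],[0,0,0],0],[[0,0,-0.6],[0,0,0],0],[[0,0,-0.6],[0,0,0],0],[[0,0,-0.5],[0,0,0],0],[[0,0,-0.25],[0,0,0],0],[[0,0,0],[0,0,0],0],[[0,0,0],[0,0,0],0]]}}

```text
time_s: 9.2
tcp_pos: [0.5062, 0.3525, 0.1776]
ee_rot: [[-0.966, -0.26, -0.0], [-0.26, 0.966, -0.0], [0.0, -0.0, -1.0]]
wrist_force: [-0.6, 0.3, -4.7]
gripper_width: 0.265
gripper_force: 30.0
```

```bash
python3 - <<'E'
from h import *
c=r.capture("wrist"); t=r.capture("scene")
s=r.sense();print(s["tcp_pos"],np.round(s["ee_rot"],3),np.round(s["joints"]),s["gripper_width"])
cv2.imwrite("pics/w3.png",cv2.resize(cv2.hconcat([c["img"][:,:,::-1],cv2.resize(t["img"][100:310,120:400,::-1],(560,420))]),(800,300)))
print(onz(c,r.pinpoint("pan_floor","wrist")[0]["centre"],.004))
E
```

```text
[0.50623227 0.35274538 0.17756732] [[-0.966 -0.26  -0.   ]
 [-0.26   0.966 -0.   ]
 [ 0.    -0.    -1.   ]] [  50.   23.   -4.   -0.  -62. -125.] 0.27686388129827405Traceback (most recent call last):
  File "<stdin>", line 5, in <module>
IndexError: list index out of range
```

View pics/w3.png

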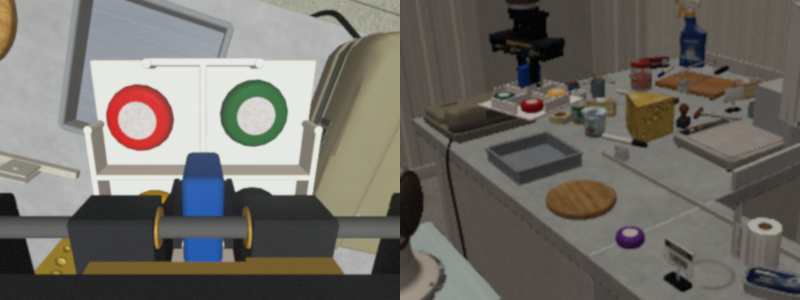

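The wrist view shows red (140,117) with its corner pointing at the pan, and the toolbox is clear. I'll tip towards the red corner.

>>> {"api": "move_arm", "payload": {"series": [[[-0.3,-0.3,0],[0,0,0],0],[[-0.5,-0.5,0],[0,0,0],0],[[-0.7,-0.7,0],[0,0,0],0],[[-0.7,-0.7,0],[0,0,0],0],[[-0.7,-0.7,0],[0,0,0],0],[[-0.7,-0.7,0],[0,0,0],0],[[-0.6,-0.6,0],[0,0,0],0],[[-0.3,-0.3,0],[0,0,0],0],[[0,0,0],[0,0,0],0],[[0,0,0],[0,0,0],0],[[0,0,0],[0,0,0],0],[[0,0,0],[0,0,0],0]]}}

```text
time_s: 10.55
tcp_pos: [0.5062, 0.3533, 0.1775]
ee_rot: [[-0.896, -0.33, 0.295], [-0.142, 0.845, 0.515], [-0.42, 0.42, -0.805]]
wrist_force: [-0.2, 0.8, -5.3]
gripper_width: 0.274
gripper_force: 30.0
```

```bash
python3 - <<'E'
from h import *
c=r.capture("wrist"); t=r.capture("scene")
s=r.sense();print(s["tcp_pos"],np.round(s["ee_rot"],3),np.round(s["joints"]),s["gripper_width"],s["wrist_force"])
cv2.imwrite("pics/w4.png",cv2.resize(cv2.hconcat([c["img"][:,:,::-1],cv2.resize(t["img"][100:310,120:400,::-1],(560,420))]),(800,300)))
for cam in ("scene","top"):
    t=r.capture(cam)
    for n,z in (("stand",0),("stand",.01),("red_round_center",.015)):
        for d in r.pinpoint(n,cam)[:2]: print(cam,n,d["score"],onz(t,d["centre"],z))
    for d in r.cut_out("stand",cam)[:1]: print("cut",d["score"],onz(t,d["centre"],.02))
E
```

```text
[0.50617052 0.35327724 0.17743064] [[-0.896 -0.33   0.295]
 [-0.142  0.845  0.515]
 [-0.42   0.42  -0.805]] [ 44.  12. -21. -25. -23. -98.] 0.2729161142872929 [-0.06627743  0.0408061  -4.98542337]
scene stand 0.55 [0.43830792 0.02087174 0.        ]
scene stand 0.55 [0.42844847 0.00577697 0.01      ]
scene red_round_center 0.47 [0.46634586 0.25482068 0.015     ]
cut 0.77 [0.42185044 0.0184093  0.02      ]
top stand 0.76 [0.42982896 0.01901945 0.        ]
top stand 0.76 [0.42935123 0.01854251 0.01      ]
top red_round_center 0.66 [0.44732682 0.25350419 0.015     ]
top red_round_center 0.48 [0.53630983 0.41548415 0.015     ]
cut 0.59 [0.43503834 0.01215362 0.02      ]
```

View pics/w4.png

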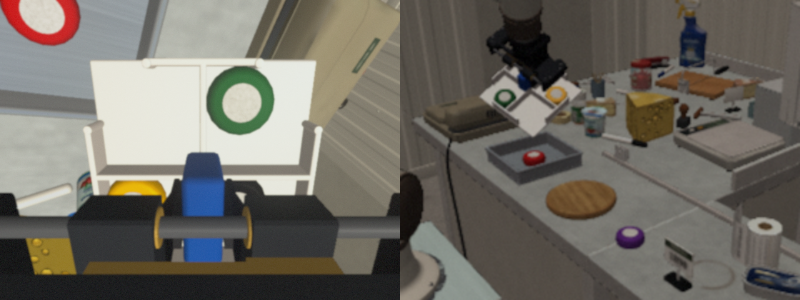

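Red lies in the pan at (533,158) in the scene half, and the other three stay in the tray. I'll level, turn back and return.

>>> {"api": "move_arm", "payload": {"series": [[[0.3,0.3,0],[0,0,0],0],[[0.5,0.5,0],[0,0,0],0],[[0.6,0.6,0],[0,0,0],0],[[0.6,0.6,0],[0,0,0],0],[[0.6,0.6,0],[0,0,0],0],[[0.6,0.6,0],[0,0,0],0],[[0.5,0.5,0],[0,0,0],0],[[0.4,0.4,0],[0,0,0],0],[[0.3,0.3,0],[0,0,0],0],[[0.1,0.1,0],[0,0,0],0],[[0,0,0],[0,0,0],0],[[0,0,0],[0,0,0],0]]}}

```text
time_s: 12.35
tcp_pos: [0.5063, 0.353, 0.1775]
ee_rot: [[-0.965, -0.26, 0.0], [-0.26, 0.965, 0.001], [-0.001, 0.001, -1.0]]
wrist_force: [-0.1, -0.6, -4.6]
gripper_width: 0.271
gripper_force: 30.0
```

>>> {"api": "move_arm", "payload": {"series": [[[0,0,0.2],[0,0,0],0],[[0,0,0.5],[0,0,0],0],[[0,0,0.6],[0,0,0],0],[[0,0,0.6],[0,0,0],0],[[0,0,0.6],[0,0,0],0],[[0,0,0.6],[0,0,0],0],[[0,0,0.6],[0,0,0],0],[[0,0,0.6],[0,0,0],0],[[0,0,0.5],[0,0,0],0],[[0,0,0.25],[0,0,0],0],[[0,0,0],[0,0,0],0],[[0,0,0],[0,0,0],0]]}}

```text
time_s: 13.55
tcp_pos: [0.5063, 0.3529, 0.1777]
ee_rot: [[-0.971, 0.239, 0.0], [0.239, 0.971, 0.0], [-0.0, 0.0, -1.0]]
wrist_force: [0.1, 0.7, -5.5]
gripper_width: 0.273
gripper_force: 30.0
```

>>> {"api": "move_arm", "payload": {"series": [[[0,0,0],[0,-0.02,0.005],0],[[0,0,0],[0,-0.04,0.005],0],[[0,0,0],[0,-0.06,0.005],0],[[0,0,0],[0,-0.075,0.005],0],[[0,0,0],[0,-0.08,0.005],0],[[0,0,0],[0,-0.08,0.005],0],[[0,0,0],[0,-0.08,0.005],0],[[0,0,0],[0,-0.08,0.005],0],[[0,0,0],[0,-0.07,0.005],0],[[0,0,0],[0,-0.05,0.005],0],[[0,0,0],[0,-0.03,0.005],0],[[0,0,0],[0,-0.015,0.005],0]]}}

```text
time_s: 14.75
tcp_pos: [0.4246, 0.0216, 0.1477]
ee_rot: [[-0.971, 0.24, 0.001], [0.24, 0.971, 0.0], [-0.001, 0.0, -1.0]]
wrist_force: [0.3, 0.8, -5.3]
gripper_width: 0.272
gripper_force: 30.0
```

```bash
python3 - <<'E'
from h import *
c=r.capture("wrist"); t=r.capture("scene")
s=r.sense();print(s["tcp_pos"],np.round(s["ee_rot"],3),s["gripper_width"],s["wrist_force"])
cv2.imwrite("pics/w5.png",cv2.resize(cv2.hconcat([c["img"][:,:,::-1],cv2.resize(t["img"][130:340,120:400,::-1],(560,420))]),(800,300)))
E
```

```text
[0.42480995 0.02232024 0.14734847] [[-0.971  0.24  -0.   ]
 [ 0.24   0.971 -0.   ]
 [ 0.    -0.    -1.   ]] 0.27308440594048217 [ 0.23134429  0.65722718 -5.61470098]
```

View pics/w5.png

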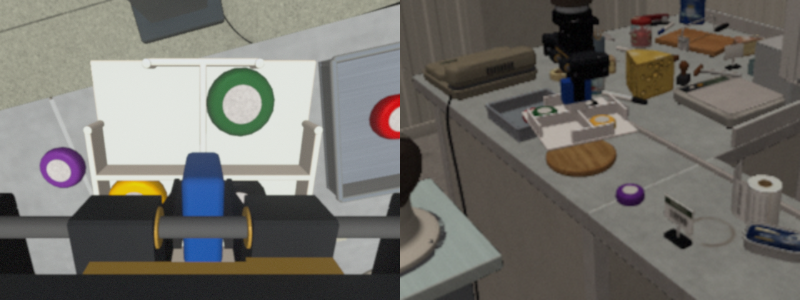

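The tray is level above the stand, with green at (240,101) and yellow at (137,190). Now I set it down.

>>> {"api": "move_arm", "payload": {"series": [[[0,0,0],[0,0,0.02],0],[[0,0,0],[0,0,0.03],0],[[0,0,0],[0,0,0.03],0],[[0,0,0],[0,0,0.03],0],[[0,0,0],[0,0,0.015],0],[[0,0,0],[0,0,0.01],0],[[0,0,0],[0,0,0.003],0],[[0,0,0],[0,0,0],0],[[0,0,0],[0,0,0],0],[[0,0,0],[0,0,0],0]]}}

```text
time_s: 15.85
tcp_pos: [0.4254, 0.0229, 0.0791]
ee_rot: [[-0.971, 0.239, 0.001], [0.239, 0.971, 0.001], [-0.001, 0.001, -1.0]]
wrist_force: [-0.5, 1.0, -4.9]
gripper_width: 0.276
gripper_force: 30.0
```

>>> {"api": "move_arm", "payload": {"series": [[[0,0,0],[0,0,0.003],0],[[0,0,0],[0,0,0.001],0],[[0,0,0],[0,0,0],0]]}}

```text
time_s: 16.15
tcp_pos: [0.4256, 0.0229, 0.0775]
ee_rot: [[-0.971, 0.238, 0.001], [0.238, 0.971, 0.0], [-0.001, 0.0, -1.0]]
wrist_force: [-1.6, 1.2, 5.3]
gripper_width: 0.273
gripper_force: 30.0
```

Contact is made (the force has reversed), so I release and retreat.

>>> {"api": "move_arm", "payload": {"series": [[[0,0,0],[0,0,0],0.5],[[0,0,0],[0,0,0],1],[[0,0,0],[0,0,0],1],[[0,0,0],[0,0,0],1],[[0,0,0],[0,0,0],1],[[0,0,0],[0,0,0],1],[[0,0,0],[0,0,0],1],[[0,0,0],[0,0,0],1]]}}

```text
time_s: 16.95
tcp_pos: [0.425, 0.0228, 0.0765]
ee_rot: [[-0.971, 0.239, -0.0], [0.239, 0.971, -0.0], [0.0, -0.0, -1.0]]
wrist_force: [0.4, -0.3, 0.5]
gripper_width: 0.92
gripper_force: 0.0
```

>>> {"api": "move_arm", "payload": {"series": [[[0,0,0],[0,0,-0.02],1],[[0,0,0],[0,0,-0.04],1],[[0,0,0],[0,0,-0.06],1],[[0,0,0],[0,0,-0.06],1],[[0,0,0],[0,0,-0.06],1],[[0,0,0],[0,0,-0.04],1],[[0,0,0],[0,0,0],1],[[0,0,0],[0,0,0],1]]}}

```text
time_s: 17.75
tcp_pos: [0.4248, 0.0228, 0.217]
ee_rot: [[-0.971, 0.239, 0.001], [0.239, 0.971, 0.001], [-0.001, 0.001, -1.0]]
wrist_force: [-0.9, 0.6, 0.8]
gripper_width: 1.002
gripper_force: 0.0
```

```bash
python3 - <<'E'
from h import *
c=r.capture("wrist"); t=r.capture("scene")
s=r.sense();print(s["tcp_pos"],s["gripper_width"],s["wrist_force"])
for n,z in dict(tray_handle=.095,tray_floor=.026).items():
    for d in r.pinpoint(n,"wrist")[:1]: print(n,onz(c,d["centre"],z).round(4)[:2])
cv2.imwrite("pics/w6.png",cv2.resize(cv2.hconcat([c["img"][:,:,::-1],cv2.resize(t["img"][130:340,120:400,::-1],(560,420))]),(800,300)))
E
```

```text
[0.42429261 0.02257523 0.21580877] 1.0014592969241787 [-0.4506005  -0.28269611  1.19502365]
tray_handle [0.4248 0.024 ]
tray_floor [0.4214 0.0258]
```

View pics/w6.png

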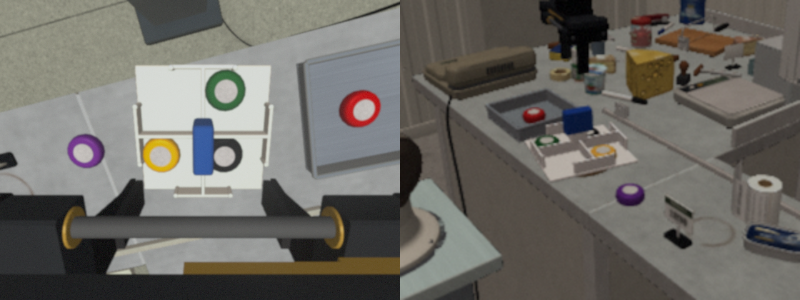

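The tray sits level on its stand with green (225,90), black (225,155) and yellow (161,155) in their bays. Red (361,108) is in the pan, and the gripper is clear.

```bash
python3 -c "
from station import r
print(r.finish_job())"
```

```text
the job is handed in; nothing more can be done
None
```

I handed the job in: the red round is in the pan, and the tray is level on its stand with yellow, green and black still in their bays and the gripper clear; the judge returned no verdict.

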